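# Clamp the flow cassette in the analyser's dock

### The job

Slide the cassette in the dock's channel forward until it rests on the sprung pad, then push the cam lever (push it, do not grip it) through its quarter turn right to the end stop and hold it there with a firm 10 to 20 N for half a second, so that it sets and keeps the cassette clamped. Never put more than about 20 N on the lever or the cassette, and leave the glassware and everything else on the bench where it is.

Things in the scene. Friction and masses are not known exactly. Their poses are not given: they have to be found in the camera images.
- dock: fixed cassette dock: cream base plate 8 mm thick, a straight channel between two aluminium rails (tops 25 mm above the bench, 55 mm apart, from x = -61 to 88 mm), a low cream port wall (67 mm wide, top 35 mm above the bench) across the far end at x = 88 mm. Origin on the bench, on the channel's centre line; x along the channel towards the wall, y left, z up. Yaw up to 0.25 rad either way
- pad_face (a point): centre of the face of the black sprung pad (30 mm wide) that stands 17 mm out of the port wall, at dock x = 71 mm, 22 mm above the bench. It yields along the channel with about 1.5 N at first touch, 5 N when pushed in 10 mm, and pushes the cassette back out when let go
- cassette_centre (a point): centre of the cassette, a pale block loose in the channel: 80 mm along the channel, 50 wide, 52 tall, top 60 mm above the bench, 0.2 to 0.35 kg. Starts with its centre at dock x = -12 to 3 mm, meets the pad at 31 mm and is clamped at 38 to 45 mm. Its near face, 40 mm behind the centre, is free to be pushed. More than 25 N from the robot breaks it
- lever_grip (a point): point in the upright grey plastic grip at the end of the cam lever's handle: a round post 18 mm thick, from 37 to 105 mm above the bench; the point is on its axis, 87 mm above the bench, 100 mm from the pivot. x points from the pivot out along the handle, y the way it moves in closing (anticlockwise seen from above), z up. Open, the handle lies along the channel towards the port wall; closed, it points left, across the dock
- lever_pivot (a point): the lever's upright pivot axis, left of the channel at dock x = -7, y = 45 mm, 49 mm above the bench; axes as lever_grip. Takes 4 to 7 N at the grip to turn; stays where left. Starts 0 to 0.25 rad past its open stop; the slightly elastic end stop comes 1.57 rad from the open stop, but the mount is turned up to 0.1 rad either way on the dock: feel for it. Over 25 N from the robot bends it, pushing or squeezing
- jaw_tip (a point): round end of the lever's short jaw, opposite the handle, 38 mm from the pivot, 14 mm wide, 35 to 47 mm above the bench. Open, it points back to the channel's mouth; closing, it swings in across the channel behind the cassette and presses it forward onto the pad. It can jam on the cassette's side if that has not first been slid up to the pad
- flask_a: bystander, leave alone: stoppered volumetric flask, 66 mm wide, 164 mm tall, behind the dock; origin at the centre of its underside
- flask_b: bystander, leave alone: stoppered volumetric flask, 66 mm wide, 164 mm tall, behind the dock; origin at the centre of its underside
- flask_c: bystander, leave alone: smaller stoppered volumetric flask, 60 mm wide, 148 mm tall, to the left of the dock; origin at the centre of its underside
- spare: bystander, leave alone: a spare cassette, the same 80 x 50 x 52 mm block, lying on the bench to the right of the dock, not wanted now; origin at the centre of its underside
- wash_bottle: bystander, leave alone: white plastic bottle, 64 mm wide, 160 mm tall; origin at the centre of its underside
- beaker: bystander, leave alone: glass beaker, 72 mm wide, 85 mm tall, behind the dock; origin at the centre of its underside
- dish: bystander, leave alone: small white dish, 52 mm wide, 14 mm tall, on the bench below the sweep of the lever; origin at the centre of its underside
- tip_box: bystander, leave alone: grey pipette-tip box, 85 x 120 x 45 mm; origin at the centre of its underside
Not all that is in view belongs to the job. Leave any brown look-alike of the part that bears cassette_centre alone.

How it is judged:
By the outcome, as a careful person would: the job done as asked, in the order asked, and still so for the second after the job is handed in, with the robot touching nothing.
It also fails if it takes over 64 s, if anything falls off the work surface, if the arm or the gripper's body presses on something with over 40 N, if the wrist force passes 120 N, or if a joint passes its speed limit or range.

### The arm

A 6-joint arm with a two-finger parallel gripper is mounted at the origin on the work surface. World frame = base frame: x ahead of the robot, y to its left, z up, the work surface at z = 0. Lengths are in mm, angles in rad, forces in N, time in s.
With the tool pointing down it reaches from about 350 to 975 mm from the base axis. Payload 7.1 kg.
Tool frame: the origin (TCP) lies on the centre line of the jaws, within the pads' length; the fingertips stand 17 mm ahead of it and the grasp point (between the pads) lies 2 mm behind it; z points along the fingers, y is the line along which they close (so a half turn about z gives the same grasp; the last joint's range is limited). The gripper opens to 88 mm and grips with 3 to 60 N. Pads are 20 mm wide; open, the fingers measure 115 mm over their backs; the gripper's body (75 mm by 178 mm) begins 61 mm behind the grasp point.
Start: joints at [-1.167, 0.423, 1.63, -0, 1.089, -0.019], TCP at [256.462, -569.94, 239.675] pointing down, gripper open.
Joint ranges: [-3, 3], [-0.9, 2.11], [0.09, 2.58], [-1.31, 4.45], [0.11, 2.69], [-2.54, 2.54]. Speed limits (rad/s): [2.39, 2.39, 3.01, 3.14, 3.14, 3.14].

### API

Orientations are given as a unit quaternion [x, y, z, w].
In Python, from plant import arm, read_camera, get_calibration, workorder gives the robot as it stands.
- The arm moves only by the tool servo_tool, never from a script. Its argument "rows" is a list that holds one entry, the list of rows, each a list of 7 numbers: the turn, a rotation vector about the tool's x, y, z in rad, then the shift along the tool's x, y, z in m, then the finger opening in m, from 0 to 0.0878. A call has 1 to 12 rows; each row shifts and turns the commanded pose from where the row before left it, along the tool's axes as they then stand; what a row does not reach is not made up. A row lasts 1/12 s, in which the tool goes at most 41.7 mm and 7.16 degrees, less where a joint would pass 70% of its speed; a pose out of reach is approached as far as the arm can. A call with a gripper value outside its range is refused whole. The fingers move at their own pace and stop on an object; the grip force is fixed at half the most. Time passes only in rows, so rows that do not move let the fingers close. It gives the time, the measured TCP pose, the force, the opening and the grip force at its end, in the units of the state.
- arm.observe(): the state, without advancing time (a new reading comes with each control period).
- read_camera(name): name is "side" or "top"; returns (picture, depth): 384x512x3 uint8, red, green, blue; 384x512 float32, mm along the optical axis (not along the pixel's ray), 0 where there is no reading.
- get_calibration(name): a dict with "K" (3x3 intrinsics, pixels), "extrinsics" (4x4, takes a point from world to camera coordinates). Camera axes: x right, y down, z forward; pixel columns grow to the right and rows downward; lengths in mm; the calibration is good to about 2 mm. A picture is of the moment at which its call begins. get_calibration takes no time and is no camera call.
- workorder.job_done(): hands the job in; it is judged then, once.
The state is a dict: "time": time; "joint_positions": joint angles; "qvel": joint speeds; "tau": joint torques, N m; "eef_pos": TCP position; "eef_rot": TCP orientation; "contact_force": force on the tool from outside, world axes, zero at the start; "torque": the same for the moment, N m; "gripper_width": finger opening in mm; "grasp_force": force on a finger pad.
Only numpy, scipy, OpenCV 4.12 (cv2) and the standard library are available. Lean on these libraries where they do the work, as an engineer would, in place of code of your own. Each camera call takes 0.05 s, during which the arm holds its last target. There are 200 camera calls.

## Working session

There is one attempt and no reset: what is moved stays moved. The work goes in short steps, Python scripts to look and compute and a tool call to move; the robot and the scene stay as the last step left them, time stands still between calls to the robot, and variables do not carry over. Pictures are saved under pics/ and viewed, at most 10 in all, crops included, and the job is handed in when it is done.

Besides the shell and the picture viewer there is one more tool, called after "Emit:" as name(argument=value, ...) on one line, values as JSON. servo_tool: Moves the arm, as the interface text tells. Its arguments: {"type":"object","properties":{"rows":{"type":"array","items":{"type":"array","items":{"type":"array","items":{"type":"number"}}}}},"required":["rows"]}

```bash
mkdir -p pics; ls
python3 - <<'E'
from plant import arm, read_camera, get_calibration
import cv2,numpy as np
print(arm.observe())
for n in("top","side"):
    im,d=read_camera(n); c=get_calibration(n); print(n,c)
    cv2.imwrite(f"pics/{n}0.png",cv2.resize(im[:,:,::-1],(800,600),interpolation=cv2.INTER_CUBIC)); np.savez(f"{n}0.npz",im=im,d=d,K=c["K"],E=c["extrinsics"])
E
```

```text
pics
{'time': 0.0, 'joint_positions': array([-1.16699483e+00,  4.23803206e-01,  1.63070027e+00,  1.43007527e-05,
        1.08862058e+00, -1.89502584e-02]), 'qvel': array([-0.00072346,  0.00080826,  0.000589  , -0.00011818,  0.00038217,
       -0.00157797]), 'tau': array([ 4.71914682e-03, -5.44602942e+01, -2.73664963e+01,  6.44710497e-02,
        2.26577790e-02, -1.20667960e-04]), 'eef_pos': array([ 256.26161593, -569.45319392,  238.92115213]), 'eef_rot': array([ 9.77743583e-01,  2.09802047e-01, -1.40217585e-04, -7.52781845e-04]), 'contact_force': array([ 0.08238597, -0.09900715,  0.61972401]), 'torque': array([ 0.03248496, -0.04526545,  0.02039137]), 'grasp_force': 0.0, 'gripper_width': 87.4962767317136}
top {'K': array([[391.65679615,   0.        , 259.76124009],
       [  0.        , 391.65679615, 194.53443048],
       [  0.        ,   0.        ,   1.        ]]), 'extrinsics': array([[ 1.63250296e-02, -9.99800883e-01, -1.14755148e-02,
        -4.95687134e+01],
       [-9.99418586e-01, -1.59730498e-02, -3.01222807e-02,
         5.67071586e+02],
       [ 2.99329839e-02,  1.19605899e-02, -9.99480345e-01,
         8.23110164e+02],
       [ 0.00000000e+00,  0.00000000e+00,  0.00000000e+00,
         1.00000000e+00]])}
side {'K': array([[441.16186054,   0.        , 264.79971602],
       [  0.        , 441.16186054, 193.60600933],
       [  0.        ,   0.        ,   1.        ]]), 'extrinsics': array([[-9.90050442e-01, -1.40615682e-01,  5.22995449e-03,
         5.76782346e+02],
       [-9.52401098e-02,  6.42282464e-01, -7.60527815e-01,
         1.60452980e+02],
       [ 1.03583030e-01, -7.53459001e-01, -6.49284291e-01,
         8.88686870e+02],
       [ 0.00000000e+00,  0.00000000e+00,  0.00000000e+00,
         1.00000000e+00]])}
```

View pics/top0.png

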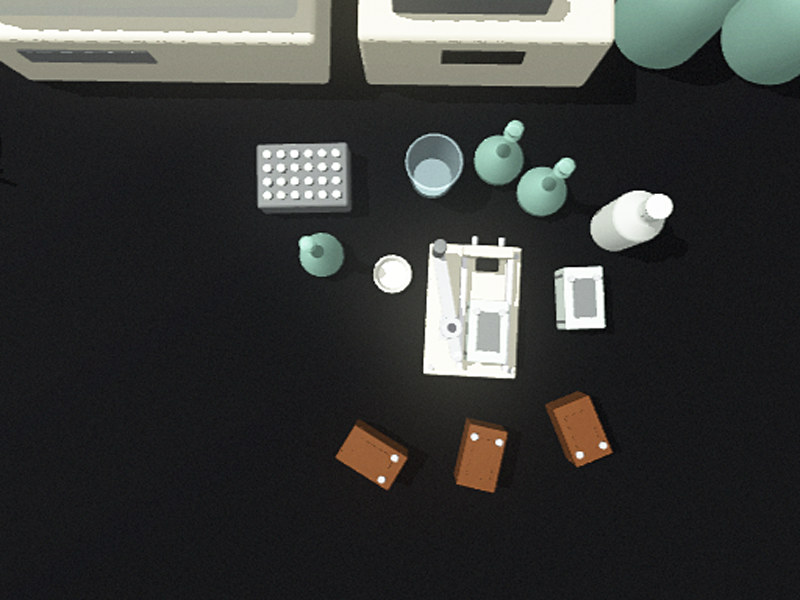

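View pics/side0.png

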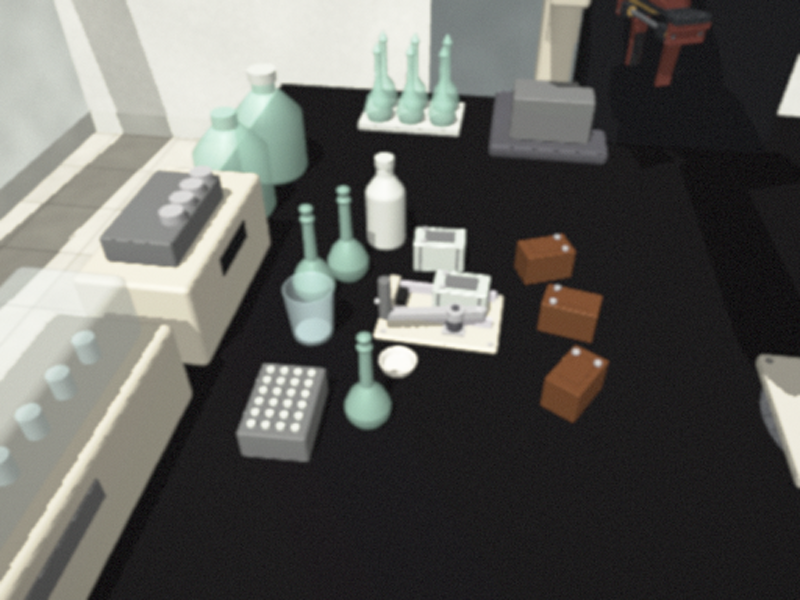

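Top view (800×600 pixels): the dock's base spans (424..521, 243..378) and its cassette is at (489,332). The lever pivot is at (451,327), the grip at (440,247) and the dish at (392,274). Flasks are at (498,158), (542,190) and (321,255).

What could be taken for the cassette: the pale block in the channel (489,332), the pale spare on the bench (580,298), and the brown blocks (372,455), (482,455), (578,428). I choose (489,332), because it lies between the rails.

```bash
cat > h.py <<'E'
import numpy as np,cv2
def load(n,t="0"):
    f=np.load(f"{n}{t}.npz"); return f["im"],f["d"],f["K"],f["E"]
def cloud(d,K,E):
    v,u=np.mgrid[:d.shape[0],:d.shape[1]]
    p=np.stack([(u-K[0,2])/K[0,0]*d,(v-K[1,2])/K[1,1]*d,d],-1)
    return (p-E[:3,3])@E[:3,:3]
def ray(uv,z,K,E):
    r=E[:3,:3].T@np.linalg.inv(K)@[uv[0],uv[1],1]; c=-E[:3,:3].T@E[:3,3]
    return c+r*(z-c[2])/r[2]
E
python3 - <<'E'
from h import *
im,d,K,E=load("top"); W=cloud(d,K,E)
X,Y,Z=W[...,0],W[...,1],W[...,2]
s=1/1.5625
roi=np.zeros(d.shape,bool); roi[150:245,265:340]=1
print("bench z",np.median(Z[280:300,100:200]))
def rep(n,m):
    m=m.astype(np.uint8); k,l,st,ce=cv2.connectedComponentsWithStats(m)
    for i in range(1,k):
        if st[i,4]>25:
            q=W[l==i]; r=cv2.minAreaRect(q[:,:2].astype(np.float32)); print(n,st[i,:5],"c",r[0],"sz",r[1],"ang",r[2],"z",np.median(q[:,2]))
rep("cass",roi&(abs(Z-60)<5)); rep("base",roi&(Z>4)); rep("grip",roi&(Z>90)); rep("mid40-56",roi&(Z>38)&(Z<55));rep("wall",roi&(abs(Z-35)<4))
o=~roi&(Z>6); o[:100]=o[:100]&(W[:100,:,2]<200); o[:70]=0
rep("others",o)
big=cv2.resize(im[145:250,260:345,::-1],None,fx=5.5,fy=5.5,interpolation=cv2.INTER_CUBIC); cv2.imwrite("pics/crop1.png",big)
np.set_printoptions(precision=0,suppress=True)
E
```

```text
bench z 0.10773108880490849
cass [ 298  192   28   41 1007] c (533.9118041992188, -144.7530059814453) sz (50.398155212402344, 79.87173461914062) ang 87.3499755859375 z 60.22279320963271
base [ 271  151   63   91 4979] c (566.0894165039062, -121.67582702636719) sz (140.84805297851562, 188.20201110839844) ang 87.88054656982422 z 21.813946121958264
grip [277 153   9  10  75] c (635.7180786132812, -80.41078186035156) sz (16.408100128173828, 15.145386695861816) ang 0.9057708978652954 z 104.1351955273012
mid40-56 [276 162  20  70 577] c (564.1409301757812, -95.29926300048828) sz (141.7811279296875, 26.520702362060547) ang 7.772320747375488 z 46.96830076365911
wall [296 156  33  10 238] c (638.9710083007812, -147.34640502929688) sz (66.05470275878906, 15.821918487548828) ang 87.88127899169922 z 34.117724164771005
others [303  77  32  42 915] c (664.530029296875, -114.59416961669922) sz (63.316131591796875, 274.71636962890625) ang 65.13739013671875 z 53.47131308206217
others [259  85  37  42 802] c (665.0078125, -49.26054382324219) sz (70.55614471435547, 233.78443908691406) ang 73.7154846191
[... 761 characters left out ...]
81506347656) ang 4.792039394378662 z 12.316486565813111
others [ 355  170   32   41 1185] c (572.6118774414062, -171.41270446777344) sz (79.73905944824219, 245.554443359375) ang 3.821929693222046 z 51.460740454058694
others [ 349  251   43   48 1245] c (475.7653503417969, -189.2071533203125) sz (298.3661193847656, 78.3756332397461) ang 49.475399017333984 z 51.564390591001164
others [ 215  269   46   45 1161] c (435.3623046875, -35.656105041503906) sz (80.62306213378906, 201.57296752929688) ang 60.4224967956543 z 52.065963285795874
others [ 291  268   34   47 1177] c (441.7485656738281, -120.30300903320312) sz (232.78041076660156, 79.53758239746094) ang 15.800094604492188 z 51.919176375078436
```

View pics/crop1.png

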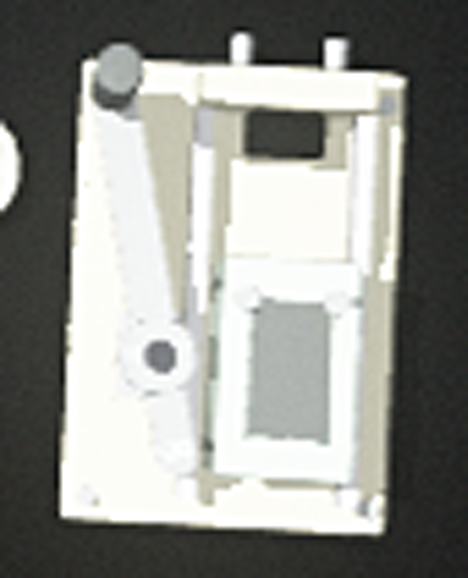

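The crop confirms the choice: the cassette (285,370 in the crop) sits between the rails with the pad at (285,133), pivot (160,355), jaw (180,455) and grip (120,65). The sizes match too (80×50, top at 60 mm, grip 99.6 mm from the pivot). First I turn the tool and close the fingers.

Emit:
servo_tool(rows=[[[0, 0, 0.115, 0, 0, 0, 0], [0, 0, 0.115, 0, 0, 0, 0], [0, 0, 0.115, 0, 0, 0, 0], [0, 0, 0.115, 0, 0, 0, 0], [0, 0, 0, 0.016, -0.036, 0, 0], [0, 0, 0, 0.016, -0.036, 0, 0], [0, 0, 0, 0.016, -0.036, 0, 0], [0, 0, 0, 0.016, -0.036, 0, 0], [0, 0, 0, 0.016, -0.036, 0, 0], [0, 0, 0, 0.016, -0.036, 0, 0], [0, 0, 0, 0.016, -0.036, 0, 0], [0, 0, 0, 0.016, -0.036, 0, 0]]])

```text
time: 1.1
eef_pos: [395.3, -285.0, 239.5]
eef_rot: [1.0, -0.019, -0.0, -0.0]
contact_force: [1.1, -0.6, 0.5]
gripper_width: 11.5
grasp_force: 0.0
```

```bash
cat >> h.py <<'E'
def go(target,ang=None):
    from plant import arm
    from scipy.spatial.transform import Rotation as R
    s=arm.observe(); r=R.from_quat(s["eef_rot"]).as_matrix()
    a=np.arctan2(r[1,0],r[0,0])
    print("t",round(s["time"],2),"pos",s["eef_pos"].round(1),"xang",round(a,3),"tilt",(r[:2,2]).round(3),"F",s["contact_force"].round(1),"w",round(s["gripper_width"],1))
    print("shift tool mm",(r.T@(np.array(target)-s["eef_pos"])).round(1), "turn z", None if ang is None else round(a-ang,3))
E
python3 - <<'E'
from h import *
go([468,-142,120],-0.037)
im,d,K,E=load("top")
p=lambda u,v,z:ray((u/1.5625,v/1.5625),z,K,E).round(0)
print("brown near edge",p(470,420,52),p(505,428,52),"cass near",p(489,363,60))
print("flask c",p(321,256,35),"a",p(498,160,35),"b",p(542,191,35),"dish",p(392,274,12),"beaker",p(434,180,0))
for n,(u,v,z) in dict(wall_l=(82,65,35),wall_r=(405,75,35),pivot=(160,355,55),base_bl=(62,517,8),base_br=(383,533,8)).items(): print(n,ray((u/5.5+260,v/5.5+145),z,K,E).round(1))
E
```

```text
t 1.1 pos [ 395.3 -285.   239.5] xang -0.038 tilt [-0.  0.] F [ 1.1 -0.6  0.5] w 11.5
shift tool mm [  67.3 -145.6  119.5] turn z -0.001
brown near edge [ 419. -125.   52.] [ 410. -170.   52.] cass near [ 493. -148.   60.]
flask c [629.  72.  35.] a [ 759. -159.   35.] b [ 719. -218.   35.] dish [608. -21.  12.] beaker [740. -76.   0.]
wall_l [645.2 -70.6  35. ]
wall_r [ 643.2 -191.4   35. ]
pivot [ 537.3 -100.1   55. ]
base_bl [474.1 -66.3   8. ]
base_br [ 470.1 -189.6    8. ]
```

Emit:
servo_tool(rows=[[[0, 0, 0, 0.016, -0.034, 0.02, 0], [0, 0, 0, 0.016, -0.034, 0.02, 0], [0, 0, 0, 0.016, -0.034, 0.02, 0], [0, 0, 0, 0.011, -0.023, 0.02, 0], [0, 0, 0, 0, 0, 0.02, 0], [0, 0, 0, 0, 0, 0, 0], [0, 0, 0, 0, 0, 0, 0]]])

```text
time: 1.68
eef_pos: [456.8, -165.8, 140.2]
eef_rot: [1.0, -0.018, -0.001, -0.0]
contact_force: [-0.3, -0.3, 1.0]
gripper_width: 0.3
grasp_force: 0.0
```

```bash
python3 -c "
from h import *
go([470,-142,50],-0.037)"
```

```text
t 1.68 pos [ 456.8 -165.8  140.2] xang -0.036 tilt [-0.003  0.001] F [-0.3 -0.3  1. ] w 0.3
shift tool mm [ 12.6 -24.2  90.2] turn z 0.001
```

Emit:
servo_tool(rows=[[[0, 0, 0, 0.012, -0.024, 0, 0], [0, 0, 0, 0, 0, 0.03, 0], [0, 0, 0, 0, 0, 0.03, 0], [0, 0, 0, 0, 0, 0.03, 0], [0, 0, 0, 0, 0, 0, 0], [0, 0, 0, 0, 0, 0, 0]]])

```text
time: 2.18
eef_pos: [469.9, -143.5, 51.1]
eef_rot: [1.0, -0.019, -0.001, -0.0]
contact_force: [-0.6, 0.0, 0.8]
gripper_width: 0.7
grasp_force: 0.0
```

```bash
python3 -c "
from h import *
go([483,-143,50],-0.037)"
```

```text
t 2.18 pos [ 469.9 -143.5   51.1] xang -0.039 tilt [-0.002  0.001] F [-0.6  0.   0.8] w 0.7
shift tool mm [13.  -1.   1.1] turn z -0.002
```

Emit:
servo_tool(rows=[[[0, 0, 0, 0.003, 0, 0, 0], [0, 0, 0, 0.003, 0, 0, 0], [0, 0, 0, 0.002, 0, 0, 0], [0, 0, 0, 0.002, 0, 0, 0], [0, 0, 0, 0.002, 0, 0, 0], [0, 0, 0, 0.002, 0, 0, 0], [0, 0, 0, 0.002, 0, 0, 0], [0, 0, 0, 0.002, 0, 0, 0], [0, 0, 0, 0.002, 0, 0, 0], [0, 0, 0, 0.002, 0, 0, 0]]])

```text
time: 3.02
eef_pos: [492.4, -143.5, 50.8]
eef_rot: [1.0, -0.019, -0.0, -0.0]
contact_force: [-2.6, -0.2, 1.4]
gripper_width: 0.4
grasp_force: 1.3
```

Emit:
servo_tool(rows=[[[0, 0, 0, 0.002, 0, 0, 0], [0, 0, 0, 0.002, 0, 0, 0], [0, 0, 0, 0.002, 0, 0, 0], [0, 0, 0, 0.002, 0, 0, 0], [0, 0, 0, 0.002, 0, 0, 0], [0, 0, 0, 0.002, 0, 0, 0], [0, 0, 0, 0.002, 0, 0, 0], [0, 0, 0, 0.002, 0, 0, 0], [0, 0, 0, 0.002, 0, 0, 0], [0, 0, 0, 0.002, 0, 0, 0]]])

```text
time: 3.85
eef_pos: [512.7, -144.3, 50.9]
eef_rot: [1.0, -0.019, 0.0, -0.0]
contact_force: [-0.4, -0.5, -0.8]
gripper_width: 0.1
grasp_force: 0.4
```

```bash
python3 -c "
from h import *
go([523,-145,50],-0.037)"
```

```text
t 3.85 pos [ 512.7 -144.3   50.9] xang -0.037 tilt [0. 0.] F [-0.4 -0.5 -0.8] w 0.1
shift tool mm [10.4  0.3  0.9] turn z -0.0
```

Emit:
servo_tool(rows=[[[0, 0, 0, 0.002, 0, 0, 0], [0, 0, 0, 0.002, 0, 0, 0], [0, 0, 0, 0.002, 0, 0, 0], [0, 0, 0, 0.002, 0, 0, 0], [0, 0, 0, 0, 0, 0, 0]]])

```text
time: 4.27
eef_pos: [521.1, -144.7, 51.0]
eef_rot: [1.0, -0.019, 0.0, 0.0]
contact_force: [0.2, 0.9, 0.4]
gripper_width: 0.7
grasp_force: 0.0
```

Emit:
servo_tool(rows=[[[0, 0, 0, 0.001, 0, 0, 0], [0, 0, 0, 0.001, 0, 0, 0], [0, 0, 0, 0, 0, 0, 0]]])

```text
time: 4.52
eef_pos: [522.5, -144.7, 51.0]
eef_rot: [1.0, -0.019, 0.0, 0.0]
contact_force: [-1.6, -0.3, 0.1]
gripper_width: 0.3
grasp_force: 0.7
```

Emit:
servo_tool(rows=[[[0, 0, 0, 0.001, 0, 0, 0], [0, 0, 0, 0.001, 0, 0, 0], [0, 0, 0, 0, 0, 0, 0]]])

```text
time: 4.77
eef_pos: [523.7, -144.6, 50.9]
eef_rot: [1.0, -0.019, -0.001, -0.0]
contact_force: [-4.2, 0.1, 4.0]
gripper_width: 0.6
grasp_force: 2.5
```

```bash
cat > cass.py <<'E'
from h import *
from plant import read_camera,get_calibration
import sys
im,d=read_camera("top"); c=get_calibration("top"); W=cloud(d,c["K"],c["extrinsics"])
np.savez("top1.npz",im=im,d=d,K=c["K"],E=c["extrinsics"])
Z=W[...,2]; m=np.zeros(d.shape,bool); m[160:240,295:330]=1; m&=abs(Z-60)<4
q=W[m]; u=np.array([np.cos(-.037),np.sin(-.037)]); s=(q[:,:2]-[543.1,-143.8])@u
print("cassette front edge dock x",np.percentile(s,[1,99]), "front-40 =",np.percentile(s,99)-40)
G=W[np.where(Z>95)] ; G=G[(abs(G[:,0]-590)<70)&(abs(G[:,1]+40)<70)&(G[:,2]<115)]
if len(G): print("grip",G.mean(0),len(G))
E
python3 cass.py; python3 -c "
from h import *
go([523,-145,50],-0.037)"
```

```text
cassette front edge dock x [51.09111838 71.73858734] front-40 = 31.738587343931073
grip [635.53073912 -80.29838303 104.08518993] 73
t 4.82 pos [ 523.7 -144.6   50.9] xang -0.037 tilt [-0.002  0.   ] F [-4.8 -0.   4. ] w 0.3
shift tool mm [-0.6  0.4  0.9] turn z -0.0
```

Cassette on the pad: its centre is at dock x 31.7 with about 4 N on it. Next I back off, rise and turn for the lever.

Emit:
servo_tool(rows=[[[0, 0, 0, -0.002, 0, 0, 0], [0, 0, 0, -0.004, 0, 0, 0], [0, 0, 0, -0.006, 0, 0, 0], [0, 0, 0, 0, 0, -0.03, 0], [0, 0, 0, 0, 0, -0.035, 0], [0, 0, 0, 0, 0, -0.035, 0], [0, 0, -0.12, 0, 0, 0, 0], [0, 0, -0.12, 0, 0, 0, 0], [0, 0, -0.12, 0, 0, 0, 0], [0, 0, -0.12, 0, 0, 0, 0], [0, 0, -0.12, 0, 0, 0, 0], [0, 0, -0.12, 0, 0, 0, 0]]])

```text
time: 5.82
eef_pos: [512.3, -144.3, 151.0]
eef_rot: [0.941, 0.338, 0.0, 0.0]
contact_force: [0.0, -0.2, -0.2]
gripper_width: 0.3
grasp_force: 0.0
```

Emit:
servo_tool(rows=[[[0, 0, -0.12, 0, 0, 0, 0], [0, 0, -0.12, 0, 0, 0, 0], [0, 0, -0.12, 0, 0, 0, 0], [0, 0, -0.12, 0, 0, 0, 0], [0, 0, -0.12, 0, 0, 0, 0], [0, 0, -0.12, 0, 0, 0, 0], [0, 0, -0.12, 0, 0, 0, 0], [0, 0, -0.12, 0, 0, 0, 0], [0, 0, -0.12, 0, 0, 0, 0], [0, 0, 0, 0, 0, 0, 0], [0, 0, 0, 0, 0, 0, 0]]])

```text
time: 6.73
eef_pos: [512.3, -144.3, 150.9]
eef_rot: [0.637, 0.77, 0.0, 0.0]
contact_force: [-0.2, -0.0, -1.2]
gripper_width: 0.8
grasp_force: 0.0
```

```bash
python3 cass.py; python3 -c "
from h import *
go([641.5,-110.5,97],1.76)"
```

```text
cassette front edge dock x [ 2.92414348 70.9501496 ] front-40 = 30.95014960365434
grip [635.56316261 -80.4023508  104.06891811] 73
t 6.78 pos [ 512.4 -144.3  151. ] xang 1.759 tilt [ 0. -0.] F [0.9 0.  0.7] w 0.6
shift tool mm [  9.1 133.2  54. ] turn z -0.001
```

Emit:
servo_tool(rows=[[[0, 0, 0, 0.002, 0.033, 0, 0], [0, 0, 0, 0.002, 0.033, 0, 0], [0, 0, 0, 0.002, 0.033, 0, 0], [0, 0, 0, 0.003, 0.034, 0, 0], [0, 0, 0, 0, 0, 0, 0], [0, 0, 0, 0, 0, 0, 0], [0, 0, 0, 0, 0, 0.027, 0], [0, 0, 0, 0, 0, 0.027, 0], [0, 0, 0, 0, 0, 0, 0], [0, 0, 0, 0, 0, 0, 0]]])

```text
time: 7.62
eef_pos: [638.9, -110.2, 95.7]
eef_rot: [0.637, 0.771, -0.001, -0.002]
contact_force: [-0.2, 0.5, 0.5]
gripper_width: 0.5
grasp_force: 0.0
```

```bash
cat > arc.py <<'E'
# finger centre kept r=9+10 behind the grip axis; lever angle L from TCP
from h import *
P=np.array([537.5,-99.3]);
import sys
go([641.5,-110.5,97],float(sys.argv[1])+np.pi/2)
from plant import arm
p=arm.observe()["eef_pos"][:2]-P
rr=np.hypot(*p); print("implied lever angle",np.arctan2(p[1],p[0])+np.arcsin(19.5/rr),"radius",np.sqrt(rr**2-19.5**2))
F=arm.observe()["contact_force"][:2]; L=float(sys.argv[1]); print("Ftan",F@[-np.sin(L),np.cos(L)],"Frad",F@[np.cos(L),np.sin(L)])
E
python3 arc.py 0.19
```

```text
t 7.62 pos [ 638.9 -110.2   95.7] xang 1.761 tilt [-0.004  0.001] F [-0.2  0.5  0.5] w 0.5
shift tool mm [-0.8  2.5 -1.3] turn z 0.0
implied lever angle 0.08517652938473441 radius 100.12341792723092
Ftan 0.5563850753392426 Frad -0.07285422864654569
```

Emit:
servo_tool(rows=[[[0, 0, 0, 0.003, 0, 0, 0], [0, 0, 0, 0.003, 0, 0, 0], [0, 0, 0, 0.002, 0, 0, 0], [0, 0, 0, 0.002, 0, 0, 0], [0, 0, 0, 0.002, 0, 0, 0], [0, 0, 0, 0.001, 0, 0, 0], [0, 0, 0, 0, 0, 0, 0]]])

```text
time: 8.2
eef_pos: [639.5, -97.5, 97.8]
eef_rot: [0.636, 0.772, 0.0, 0.001]
contact_force: [0.8, -3.4, 3.1]
gripper_width: 0.7
grasp_force: 1.8
```

```bash
python3 arc.py 0.19; python3 cass.py
```

```text
t 8.2 pos [639.5 -97.5  97.8] xang 1.763 tilt [ 0.002 -0.001] F [ 0.8 -3.4  3.1] w 0.7
shift tool mm [-13.1  -0.5   0.8] turn z 0.002
implied lever angle 0.20957850981424714 radius 100.14295602039434
Ftan -3.5089712534850577 Frad 0.10681282837361172
cassette front edge dock x [61.85470497 70.80651464] front-40 = 30.806514639079737
```

Emit:
servo_tool(rows=[[[0, 0, -0.03, 0.003, 0.0006, 0, 0], [0, 0, -0.04, 0.004, 0.0008, 0, 0], [0, 0, -0.04, 0.004, 0.0008, 0, 0], [0, 0, -0.04, 0.004, 0.0008, 0, 0], [0, 0, -0.04, 0.004, 0.0008, 0, 0], [0, 0, -0.04, 0.004, 0.0008, 0, 0]]])

```text
time: 8.75
eef_pos: [636.5, -74.4, 97.0]
eef_rot: [0.542, 0.84, -0.0, -0.0]
contact_force: [-1.0, -4.3, 2.9]
gripper_width: 0.6
grasp_force: 2.3
```

```bash
python3 arc.py 0.43
```

```text
t 8.75 pos [636.5 -74.4  97. ] xang 1.995 tilt [-0.001 -0.001] F [-1.  -4.3  2.9] w 0.6
shift tool mm [-35.  -10.3  -0. ] turn z -0.006
implied lever angle 0.43918955132898063 radius 100.17454769002855
Ftan -3.496543316187458 Frad -2.6718578480005193
```

Emit:
servo_tool(rows=[[[0, 0, -0.04, 0.004, 0.0008, 0, 0], [0, 0, -0.04, 0.004, 0.0008, 0, 0], [0, 0, -0.04, 0.004, 0.0008, 0, 0], [0, 0, -0.04, 0.004, 0.0008, 0, 0], [0, 0, -0.04, 0.004, 0.0008, 0, 0], [0, 0, -0.04, 0.004, 0.0008, 0, 0], [0, 0, -0.04, 0.004, 0.0008, 0, 0], [0, 0, -0.04, 0.004, 0.0008, 0, 0], [0, 0, -0.04, 0.004, 0.0008, 0, 0], [0, 0, -0.04, 0.004, 0.0008, 0, 0]]])

```text
time: 9.58
eef_pos: [620.4, -37.1, 96.6]
eef_rot: [0.365, 0.931, -0.0, -0.0]
contact_force: [1.1, -4.9, 1.1]
gripper_width: 0.5
grasp_force: 2.1
```

```bash
python3 arc.py 0.83; python3 cass.py
```

```text
t 9.58 pos [620.4 -37.1  96.6] xang 2.395 tilt [-0.001 -0.001] F [ 1.1 -4.9  1.1] w 0.5
shift tool mm [-65.3 -39.5  -0.4] turn z -0.006
implied lever angle 0.8329275855020307 radius 101.72751616850732
Ftan -4.123708624864373 Frad -2.9151659236506147
cassette front edge dock x [-7.28336536 70.37949089] front-40 = 30.379490889300868
```

Emit:
servo_tool(rows=[[[0, 0, -0.04, 0.004, 0.0005, 0, 0], [0, 0, -0.04, 0.004, 0.0005, 0, 0], [0, 0, -0.04, 0.004, 0.0005, 0, 0], [0, 0, -0.04, 0.004, 0.0005, 0, 0], [0, 0, -0.04, 0.004, 0.0005, 0, 0], [0, 0, -0.04, 0.004, 0.0005, 0, 0]]])

```text
time: 10.13
eef_pos: [604.1, -19.8, 96.7]
eef_rot: [0.251, 0.968, 0.0, 0.001]
contact_force: [4.5, -1.6, -2.8]
gripper_width: 0.3
grasp_force: 2.2
```

```bash
python3 arc.py 1.07; python3 cass.py
```

```text
t 10.13 pos [604.1 -19.8  96.7] xang 2.634 tilt [0.001 0.   ] F [ 4.5 -1.6 -2.8] w 0.3
shift tool mm [-76.8 -61.   -0.3] turn z -0.007
implied lever angle 1.062788629140017 radius 101.83624344621069
Ftan -4.72590925167657 Frad 0.7184835789820283
cassette front edge dock x [-7.96130107 70.11981231] front-40 = 30.119812310900514
```

Emit:
servo_tool(rows=[[[0, 0, -0.03, 0.003, 0.0004, 0, 0], [0, 0, -0.03, 0.003, 0.0004, 0, 0], [0, 0, -0.03, 0.003, 0.0004, 0, 0], [0, 0, -0.03, 0.003, 0.0004, 0, 0], [0, 0, -0.03, 0.003, 0.0004, 0, 0]]])

```text
time: 10.6
eef_pos: [592.0, -11.2, 96.8]
eef_rot: [0.179, 0.984, 0.001, 0.001]
contact_force: [5.9, 0.5, -3.7]
gripper_width: 0.3
grasp_force: 2.6
```

```bash
python3 arc.py 1.22; python3 cass.py
```

```text
t 10.6 pos [592.  -11.2  96.8] xang 2.782 tilt [0.002 0.001] F [ 5.9  0.5 -3.7] w 0.3
shift tool mm [-81.3 -75.5  -0.2] turn z -0.009
implied lever angle 1.2063275032436191 radius 101.72228866498966
Ftan -5.411713789844045 Frad 2.470855728245313
cassette front edge dock x [-5.85924832 72.2832037 ] front-40 = 32.28320369699475
```

Emit:
servo_tool(rows=[[[0, 0, -0.03, 0.003, 0.0004, 0, 0], [0, 0, -0.03, 0.003, 0.0004, 0, 0], [0, 0, -0.03, 0.003, 0.0004, 0, 0], [0, 0, -0.03, 0.003, 0.0004, 0, 0], [0, 0, -0.03, 0.003, 0.0004, 0, 0]]])

```text
time: 11.07
eef_pos: [578.5, -4.7, 97.0]
eef_rot: [0.105, 0.994, 0.001, 0.001]
contact_force: [5.5, 0.5, -2.5]
gripper_width: 0.3
grasp_force: 2.8
```

```bash
python3 arc.py 1.37; python3 cass.py
```

```text
t 11.07 pos [578.5  -4.7  97. ] xang 2.932 tilt [0.003 0.001] F [ 5.5  0.5 -2.5] w 0.3
shift tool mm [-83.6 -90.3   0.1] turn z -0.009
implied lever angle 1.3517354125511392 radius 101.24103654230927
Ftan -5.24808271217155 Frad 1.5644859250542196
cassette front edge dock x [-2.9466739  74.97935728] front-40 = 34.97935728092895
```

Emit:
servo_tool(rows=[[[0, 0, -0.02, 0.002, 0.0004, 0, 0], [0, 0, -0.02, 0.002, 0.0004, 0, 0], [0, 0, -0.02, 0.002, 0.0004, 0, 0]]])

```text
time: 11.37
eef_pos: [572.8, -2.5, 97.0]
eef_rot: [0.075, 0.997, 0.001, 0.001]
contact_force: [5.5, 1.0, -2.6]
gripper_width: 0.2
grasp_force: 2.7
```

```bash
python3 arc.py 1.43
```

```text
t 11.37 pos [572.8  -2.5  97. ] xang 2.991 tilt [0.003 0.001] F [ 5.5  1.  -2.6] w 0.2
shift tool mm [-84.1 -96.5   0.1] turn z -0.009
implied lever angle 1.4113642356707297 radius 101.18942562130323
Ftan -5.303993882692775 Frad 1.7669580505819193
```

Emit:
servo_tool(rows=[[[0, 0, -0.015, 0.0015, 0.0003, 0, 0], [0, 0, -0.015, 0.0015, 0.0003, 0, 0]]])

```text
time: 11.53
eef_pos: [569.9, -1.5, 97.0]
eef_rot: [0.06, 0.998, 0.001, 0.001]
contact_force: [5.6, 1.1, -3.2]
gripper_width: 0.3
grasp_force: 2.7
```

Emit:
servo_tool(rows=[[[0, 0, -0.015, 0.0015, 0.0003, 0, 0], [0, 0, -0.015, 0.0015, 0.0003, 0, 0]]])

```text
time: 11.7
eef_pos: [567.0, -0.6, 97.1]
eef_rot: [0.045, 0.999, 0.0, 0.001]
contact_force: [5.4, 0.9, -3.4]
gripper_width: 0.5
grasp_force: 2.7
```

```bash
python3 arc.py 1.48
```

```text
t 11.7 pos [567.   -0.6  97.1] xang 3.051 tilt [0.003 0.001] F [ 5.4  0.9 -3.4] w 0.5
shift tool mm [ -84.1 -102.7    0.2] turn z 0.0
implied lever angle 1.4704927286352603 radius 101.17180416934406
Ftan -5.344763940557281 Frad 1.3566183445197741
```

Emit:
servo_tool(rows=[[[0, 0, -0.01, 0.001, 0.0002, 0, 0], [0, 0, -0.01, 0.001, 0.0002, 0, 0]]])

```text
time: 11.87
eef_pos: [565.1, -0.0, 97.1]
eef_rot: [0.035, 0.999, 0.0, 0.001]
contact_force: [5.3, 1.3, -2.6]
gripper_width: 0.5
grasp_force: 2.7
```

Emit:
servo_tool(rows=[[[0, 0, -0.01, 0.001, 0.0002, 0, 0], [0, 0, 0, 0, 0, 0, 0]]])

```text
time: 12.03
eef_pos: [563.9, 0.3, 97.0]
eef_rot: [0.03, 1.0, 0.0, 0.001]
contact_force: [4.2, 1.5, -2.5]
gripper_width: 0.5
grasp_force: 2.4
```

Emit:
servo_tool(rows=[[[0, 0, -0.01, 0.001, 0.0002, 0, 0], [0, 0, 0, 0, 0, 0, 0]]])

```text
time: 12.2
eef_pos: [563.0, 0.5, 97.0]
eef_rot: [0.025, 1.0, 0.0, 0.001]
contact_force: [4.9, 0.9, -3.5]
gripper_width: 0.7
grasp_force: 2.5
```

Emit:
servo_tool(rows=[[[0, 0, -0.01, 0.001, 0.0002, 0, 0], [0, 0, -0.01, 0.001, 0.0002, 0, 0]]])

```text
time: 12.37
eef_pos: [561.4, 1.0, 97.1]
eef_rot: [0.015, 1.0, 0.0, 0.002]
contact_force: [6.6, -0.3, -4.4]
gripper_width: 0.0
grasp_force: 3.3
```

Emit:
servo_tool(rows=[[[0, 0, -0.01, 0.001, 0.0002, 0, 0], [0, 0, 0, 0, 0, 0, 0]]])

```text
time: 12.53
eef_pos: [560.7, 1.2, 97.1]
eef_rot: [0.01, 1.0, 0.0, 0.002]
contact_force: [6.7, 1.2, -3.9]
gripper_width: 0.6
grasp_force: 3.6
```

Emit:
servo_tool(rows=[[[0, 0, -0.01, 0.001, 0.0002, 0, 0], [0, 0, 0, 0, 0, 0, 0]]])

```text
time: 12.7
eef_pos: [560.6, 1.3, 97.2]
eef_rot: [0.005, 1.0, 0.0, 0.003]
contact_force: [10.0, -0.2, -7.0]
gripper_width: 0.2
grasp_force: 4.8
```

```bash
python3 arc.py 1.55; python3 cass.py
```

```text
t 12.7 pos [560.6   1.3  97.2] xang 3.131 tilt [0.006 0.001] F [10.  -0.2 -7. ] w 0.2
shift tool mm [ -82.1 -110.9    0.6] turn z 0.01
implied lever angle 1.5356381570474171 radius 101.3373407568184
Ftan -10.044077395257677 Frad -0.018868593470522083
cassette front edge dock x [ 1.01412681 79.0631304 ] front-40 = 39.063130400406024
```

Emit:
servo_tool(rows=[[[0, 0, 0, 0.0008, 0, 0.0003, 0], [0, 0, 0, 0, 0, 0, 0], [0, 0, 0, 0, 0, 0, 0]]])

```text
time: 13.0
eef_pos: [560.5, 1.3, 97.2]
eef_rot: [0.006, 1.0, 0.0, 0.004]
contact_force: [11.6, 0.4, -6.5]
gripper_width: 0.6
grasp_force: 5.5
```

Emit:
servo_tool(rows=[[[0, 0, 0, 0.0012, 0, 0.0003, 0], [0, 0, 0, 0, 0, 0, 0], [0, 0, 0, 0, 0, 0, 0]]])

```text
time: 13.25
eef_pos: [560.4, 1.3, 97.2]
eef_rot: [0.006, 1.0, 0.0, 0.005]
contact_force: [13.3, 1.1, -5.9]
gripper_width: 0.5
grasp_force: 6.7
```

Emit:
servo_tool(rows=[[[0, 0, 0, 0.0006, 0, 0.0002, 0], [0, 0, 0, 0, 0, 0, 0], [0, 0, 0, 0, 0, 0, 0], [0, 0, 0, 0, 0, 0, 0], [0, 0, 0, 0, 0, 0, 0], [0, 0, 0, 0, 0, 0, 0], [0, 0, 0, 0, 0, 0, 0], [0, 0, 0, 0, 0, 0, 0], [0, 0, 0, 0, 0, 0, 0], [0, 0, 0, 0, 0, 0, 0]]])

```text
time: 14.08
eef_pos: [560.4, 1.3, 97.2]
eef_rot: [0.006, 1.0, 0.0, 0.005]
contact_force: [14.9, 1.0, -5.5]
gripper_width: 0.4
grasp_force: 7.3
```

```bash
python3 arc.py 1.54; python3 cass.py
```

```text
t 14.08 pos [560.4   1.3  97.2] xang 3.13 tilt [0.011 0.001] F [14.9  1.  -5.5] w 0.4
shift tool mm [ -82.4 -110.9    1. ] turn z 0.02
implied lever angle 1.53731845853549 radius 101.28436400439023
Ftan -14.813991514479172 Frad 1.4145018604686619
cassette front edge dock x [ 1.02482853 78.96967311] front-40 = 38.969673105220224
```

Held at about 15 N for 0.8 s. Now I back off along tool −x, rise and look.

Emit:
servo_tool(rows=[[[0, 0, 0, -0.001, 0, 0, 0], [0, 0, 0, -0.002, 0, 0, 0], [0, 0, 0, -0.004, 0, 0, 0], [0, 0, 0, -0.006, 0, 0, 0], [0, 0, 0, -0.008, 0, 0, 0], [0, 0, 0, 0, 0, -0.02, 0], [0, 0, 0, 0, 0, -0.035, 0], [0, 0, 0, 0, 0, -0.035, 0], [0, 0, 0, 0, 0, -0.035, 0], [0, 0, 0, 0, 0, -0.035, 0], [0, 0, 0, 0, 0, 0, 0], [0, 0, 0, 0, 0, 0, 0]]])

```text
time: 15.13
eef_pos: [577.4, 0.8, 258.3]
eef_rot: [0.005, 1.0, 0.0, 0.002]
contact_force: [-0.6, 0.4, -0.9]
gripper_width: 0.0
grasp_force: 0.0
```

```bash
python3 arc.py 1.54; python3 cass.py
python3 - <<'E'
from plant import read_camera
import cv2,numpy as np
a=np.load("top1.npz")["im"]; b,_=read_camera("side")
o=np.hstack([cv2.resize(a[130:310,180:350],(400,424)),cv2.resize(b[130:310,180:350],(400,424))])
cv2.imwrite("pics/end.png",o[:,:,::-1])
E
```

```text
t 15.13 pos [577.4   0.8 258.3] xang 3.132 tilt [0.004 0.   ] F [-0.6  0.4 -0.9] w 0.0
shift tool mm [ -64.5 -110.7  161.5] turn z 0.021
implied lever angle 1.373231630163742 radius 106.01682431535542
Ftan 0.5984593973627407 Frad 0.3811013201790514
cassette front edge dock x [ 1.02457137 79.03080566] front-40 = 39.03080566430029
```

View pics/end.png

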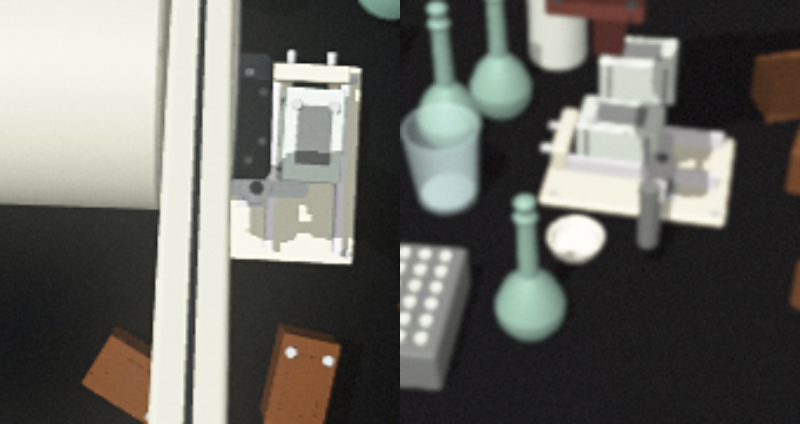

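The closing view shows the handle across the dock in the side crop (grip at 650,215). In the top crop the jaw is behind the cassette (295,187). The cassette stays clamped at dock x 39 with the robot clear, and the dish and flasks are where they were.

```bash
python3 -c "
from plant import workorder
print(workorder.job_done())"
```

```text
the job is handed in; nothing more can be done
None
```

The cassette is clamped on the pad at about dock x = 39 mm, and the lever stayed at its end stop after a firm push of about 15 N held for 0.8 s; the robot is clear, the bystanders in the last view had not moved, and the job is handed in (verdict not shown).

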